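# Press the vial caps home along the sample tray

## Robot

A 6-joint arm with a two-finger parallel gripper is mounted at the origin on a cart in front of the work surface, level with it; the furniture and walls round the work are solid. World frame = base frame: x ahead of the robot, y to its left, z up, the work surface at z = 0. Lengths are in m, angles in rad, forces in N, time in s.
With the tool pointing down it reaches from about 0.275 to 0.75 m from the base axis. Payload 10.2 kg.
Tool frame: the origin (TCP) lies midway between the tips of the shut fingers; the grasp point (between the pads) lies 19 mm behind it; x points along the fingers, z is the direction in which the jaws open and shut, and the axes are right-handed (so a half turn about x gives the same grasp; the last joint's range is limited). The gripper opens to 85 mm and grips with 20 to 120 N. Pads are 22 mm wide; open, the fingers measure 114 mm over their backs; the gripper's body (76 mm by 85 mm) begins 54 mm behind the grasp point. The pads swing forward as they close: fully open they stand 13 mm farther back than shut.
Start: joints at [0.887, 0.313, 1.498, -0, 1.331, -0.223], TCP at [0.233, 0.47, 0.231] pointing down, gripper open.
Joint ranges: [-2.94, 2.94], [-0.97, 2.17], [0.19, 2.56], [-1.23, 4.37], [0.02, 3.11], [-2.88, 2.88]. Speed limits (rad/s): [2.39, 2.39, 3.01, 3.14, 3.14, 3.14].

## Interface

Orientations are given as a rotation vector (axis times angle).
In Python, from workcell import observe, vision, close_job gives the robot as it stands.
- The arm moves only by the tool carry_out, never from a script. Its argument "steps" is a list of rows, each an object with "translation": the shift along the tool's x, y, z in cm, a list of three; "twist": the turn, a rotation vector about the tool's x, y, z in rad, a list of three. In form: [{"translation": [tx, ty, tz], "twist": [wx, wy, wz]}, ...]. A call has 1 to 12 rows; each row shifts and turns the pose as measured when the row begins, along the tool's axes as they then stand; what a row does not reach is not made up. A row lasts 1/10 s, in which the tool goes at most 50 mm and 8.59 degrees, less where a joint would pass 70% of its speed; a pose out of reach is approached as far as the arm can. A call with a gripper value outside its range is refused whole. "claw" is the opening in per cent of the stroke, from 0 (shut) to 100 (fully open), set as the call begins (left out, the last holds). The fingers move at their own pace and stop on an object; "force" is the grip in N (left out, the last holds). Time passes only in rows, so rows that do not move let the fingers close. It gives the time, the measured TCP pose, the force and the opening at its end, in the units of the state.
- observe(): the state, without advancing time (a new reading comes with each control period).
- vision.capture(name): name is "scene" or "top" or "wrist"; returns a dict with "image" (384x512x3 uint8, red, green, blue), "depth" (384x512 float32, m along the optical axis (not along the pixel's ray), 0 where there is no reading), "fx", "fy", "cx", "cy" (pixels), "dist_coeffs" ([k1, k2, p1, p2, k3] as OpenCV has them; the pictures are not rectified), "position" and "orientation" of the camera in the world. Camera axes: x right, y up, looking along -z (the intrinsics and any distortion apply to the point x, -y, -z); pixel columns grow to the right and rows downward; lengths in m; the calibration is good to about 2 mm. A picture is of the moment at which its call begins.
- close_job(): hands the job in, once; it reports no verdict.
The state is a dict: "time_s": time; "joints": joint angles; "qd": joint speeds; "joint_efforts": joint torques, N m; "ee_pos": TCP position; "tool_rot": TCP orientation; "wrist_force": force on the tool from outside, world axes, zero at the start; "ft_torque": the same for the moment, N m; "gripper_width": finger opening in m.
Only numpy, scipy, OpenCV 4.12 (cv2) and the standard library are available. Lean on these libraries where they do the work, as an engineer would, in place of code of your own. Each camera call takes 0.05 s, during which the arm holds its last target. There are 200 camera calls.

## Task

Close the five vials in the curved sample tray before they go to the autosampler: starting at the end with the little steel post, run the fingertips along the row of caps with a light press, so that each of the five caps goes fully home, one after the other in row order. Do not lift the tray, push it out of place or lean hard on it, and leave the things standing round it alone.

Things in the scene. Friction and masses are not known exactly. Their poses are not given: they have to be found in the camera images.
- tray: loose curved sample tray (about 2.4 kg): dark steel base plate and plain grey deck, 56 mm wide, following a circle arc of 120 mm radius, about 225 mm from end to end; deck top 45 mm above the bench. Origin: on the underside, straight below the middle cap (cap 3). Local +x points along the row at the middle cap, from the post end to the other end; the arc's centre is at local (0, -120 mm). The tray lies flat, at any yaw
- post (a point): centre of the top of the short knobbed steel post (16 mm across, top 67 mm above the bench) that marks the end of the tray where the row begins; it stands on the same arc, 50 mm along it before cap 1
- cap_1 (a joint): how far cap 1 has been pressed in, m: 0 = standing proud, 0.005 = fully home (stop). It moves straight down, resisted by about 2.5 N of friction, and stays where it is left
- cap_1_top (a point): middle of the top of cap 1 (counted from the post end): low, slippery white push-in cap, 24 mm across with a 1 mm rim, flank sloping at 33 degrees up to a flat 7 mm top; neighbours are 36.5 mm apart, centre to centre. Top is 58.5 mm above the bench when proud, 53.5 mm when fully home
- cap_2 (a joint): how far cap 2 has been pressed in, m: 0 = standing proud, 0.005 = fully home (stop). It moves straight down, resisted by about 2.5 N of friction, and stays where it is left
- cap_2_top (a point): middle of the top of cap 2 (counted from the post end): low, slippery white push-in cap, 24 mm across with a 1 mm rim, flank sloping at 33 degrees up to a flat 7 mm top; neighbours are 36.5 mm apart, centre to centre. Top is 58.5 mm above the bench when proud, 53.5 mm when fully home
- cap_3 (a joint): how far cap 3 has been pressed in, m: 0 = standing proud, 0.005 = fully home (stop). It moves straight down, resisted by about 2.5 N of friction, and stays where it is left
- cap_3_top (a point): middle of the top of cap 3 (counted from the post end): low, slippery white push-in cap, 24 mm across with a 1 mm rim, flank sloping at 33 degrees up to a flat 7 mm top; neighbours are 36.5 mm apart, centre to centre. Top is 58.5 mm above the bench when proud, 53.5 mm when fully home
- cap_4 (a joint): how far cap 4 has been pressed in, m: 0 = standing proud, 0.005 = fully home (stop). It moves straight down, resisted by about 2.5 N of friction, and stays where it is left
- cap_4_top (a point): middle of the top of cap 4 (counted from the post end): low, slippery white push-in cap, 24 mm across with a 1 mm rim, flank sloping at 33 degrees up to a flat 7 mm top; neighbours are 36.5 mm apart, centre to centre. Top is 58.5 mm above the bench when proud, 53.5 mm when fully home
- cap_5 (a joint): how far cap 5 has been pressed in, m: 0 = standing proud, 0.005 = fully home (stop). It moves straight down, resisted by about 2.5 N of friction, and stays where it is left
- cap_5_top (a point): middle of the top of cap 5 (counted from the post end): low, slippery white push-in cap, 24 mm across with a 1 mm rim, flank sloping at 33 degrees up to a flat 7 mm top; neighbours are 36.5 mm apart, centre to centre. Top is 58.5 mm above the bench when proud, 53.5 mm when fully home
- crucible: small round porcelain crucible, 40 mm across, 30 mm high; a bystander near the tray, origin at the centre of its underside, +z up
- vial_3: capped sample vial, 27 mm across, 59 mm high; a bystander near the tray, origin at the centre of its underside, +z up
- weight_1: small calibration weight with a knob, 22 mm across, 31 mm high; a bystander near the tray, origin at the centre of its underside, +z up
- stopper_1: rubber stopper, 32 mm across, 28 mm high; a bystander near the tray, origin at the centre of its underside, +z up

How it is judged:
On the way, in this order (a step that is already met when the one before it is completed fails the run):
1. cap 1 is pressed home (value of joint cap_1 above 0.0038 m and not (value of joint cap_2 above 0.0038 m) and not (value of joint cap_3 above 0.0038 m) and not (value of joint cap_4 above 0.0038 m) and not (value of joint cap_5 above 0.0038 m)), for 0.05 s.
2. cap 2 is pressed home (value of joint cap_2 above 0.0038 m and not (value of joint cap_3 above 0.0038 m) and not (value of joint cap_4 above 0.0038 m) and not (value of joint cap_5 above 0.0038 m)), for 0.05 s.
3. cap 3 is pressed home (value of joint cap_3 above 0.0038 m and not (value of joint cap_4 above 0.0038 m) and not (value of joint cap_5 above 0.0038 m)), for 0.05 s.
4. cap 4 is pressed home (value of joint cap_4 above 0.0038 m and not (value of joint cap_5 above 0.0038 m)), for 0.05 s.
5. cap 5 is pressed home (value of joint cap_5 above 0.0038 m), for 0.05 s.
At the end, for the whole second after the job is handed in: All five caps are home (pressed in by more than 3.8 of 5 mm); the tray lies flat and still within 30 mm of where it stood; the crucible, vial, weight and stopper stand upright within 20 mm of where they stood (value of joint each of cap_1, cap_2, cap_3, cap_4, cap_5 above 0.0038 m and distance of tray from where it was at the start of the episode below 0.03 m and height (world z) of tray below 0.006 m and angle between tray's own z axis and vertical below 0.05 rad and linear speed of tray below 0.01 m/s and distance of each of crucible, vial_3, weight_1, stopper_1 from where it was at the start of the episode below 0.02 m and angle between each of crucible, vial_3, weight_1, stopper_1's own z axis and vertical below 0.2 rad); the robot touches nothing.
It fails at once if the tray is lifted or tipped (height (world z) of tray above 0.01 m or angle between tray's own z axis and vertical above 0.12 rad).
It fails at once if the tray is pushed more than 30 mm out of place (distance of tray from where it was at the start of the episode above 0.03 m).
It fails at once if the fingers lean on the tray with more than 45 N (contact force between the fingers and tray above 45 N).
It fails at once if a bystander is moved by more than 20 mm or knocked over (distance of any of crucible, vial_3, weight_1, stopper_1 from where it was at the start of the episode above 0.02 m or angle between any of crucible, vial_3, weight_1, stopper_1's own z axis and vertical above 0.5 rad).
It also fails if it takes over 42 s, if anything falls off the work surface, if the arm or the gripper's body presses on something with over 40 N, if the wrist force passes 120 N, or if a joint passes its speed limit or range.

## Working session

There is one attempt and no reset: what is moved stays moved. The work goes in short steps, Python scripts to look and compute and a tool call to move; the robot and the scene stay as the last step left them, time stands still between calls to the robot, and variables do not carry over. Pictures are saved under pics/ and viewed, about 8 in all and at most 12, crops included, and the job is handed in when it is done.

Besides the shell and the picture viewer there is one more tool, called after "Emit:" by a JSON object that holds its "op" and its "data", one argument or row to a line. carry_out: Moves the arm, as the interface text tells. Its arguments: {"type":"object","properties":{"steps":{"type":"array","items":{"type":"object","properties":{"translation":{"type":"array","items":{"type":"number"}},"twist":{"type":"array","items":{"type":"number"}}}}},"claw":{"type":"number"},"force":{"type":"number"}},"required":["steps"]}

```bash
mkdir -p pics
python3 - <<'E'
from workcell import observe, vision
import cv2,pickle
print(observe())
for n in("top","scene"):
    c=vision.capture(n); pickle.dump(c,open(n+".pkl","wb"))
    print(n,c["fx"],c["cx"],c["dist_coeffs"],c["position"],c["orientation"])
    cv2.imwrite(f"pics/{n}0.png",c["image"][:,:,::-1])
E
```

```text
{'time_s': 0.0, 'joints': array([ 8.86630668e-01,  3.13457822e-01,  1.49843548e+00,  1.10738848e-05,
        1.33100900e+00, -2.23402023e-01]), 'qd': array([-0.00127674,  0.00081799, -0.00140511, -0.00031979,  0.00051121,
       -0.00090181]), 'joint_efforts': array([ 9.51558832e-04, -4.12261248e+01, -2.59750021e+01, -1.04971639e-04,
        3.97918149e-03, -1.04037696e-05]), 'ee_pos': array([0.23327418, 0.47003996, 0.23073168]), 'tool_rot': array([-0.86396299,  1.39389615,  0.86328087]), 'wrist_force': array([-0.32151269, -0.62121822,  0.50603835]), 'ft_torque': array([0.00836719, 0.01029874, 0.05185938]), 'gripper_width': 0.08533475096555009}
top 431.2266286635276 262.83811023279975 [-0.15932269  0.          0.          0.          0.        ] [0.4197158  0.01077205 0.91063546] [ 0.15605364 -0.11856902 -1.56154498]
scene 485.95652702468504 257.30840285788173 [-0.19585476  0.          0.          0.          0.        ] [-0.0200597  -0.33824926  0.70932659] [ 0.74318414 -0.41481202 -0.93258057]
```

View pics/top0.png

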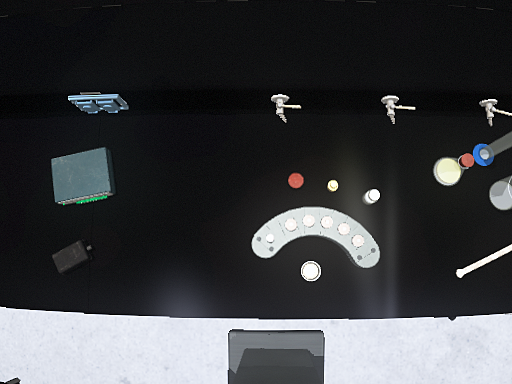

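View pics/scene0.png

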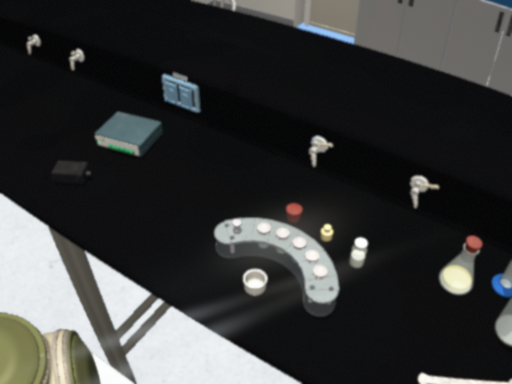

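The top view shows the post at about (270,238) on the left (+y) end, caps 1 to 5 running from (291,225) to (358,241), and the crucible inside the arc at (311,271). The stopper, weight and vial are outside it. I'll enlarge this area.

Run:
```python
import cv2,pickle
c=pickle.load(open("top.pkl","rb"))
im=c["image"][170:290,245:390,::-1]
cv2.imwrite("pics/crop.png",cv2.resize(im,None,fx=5,fy=5,interpolation=cv2.INTER_CUBIC))
c=pickle.load(open("scene.pkl","rb"))
im=c["image"][190:330,200:350,::-1]
cv2.imwrite("pics/crops.png",cv2.resize(im,None,fx=4,fy=4,interpolation=cv2.INTER_CUBIC))
```

```text
(no output)
```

View pics/crop.png

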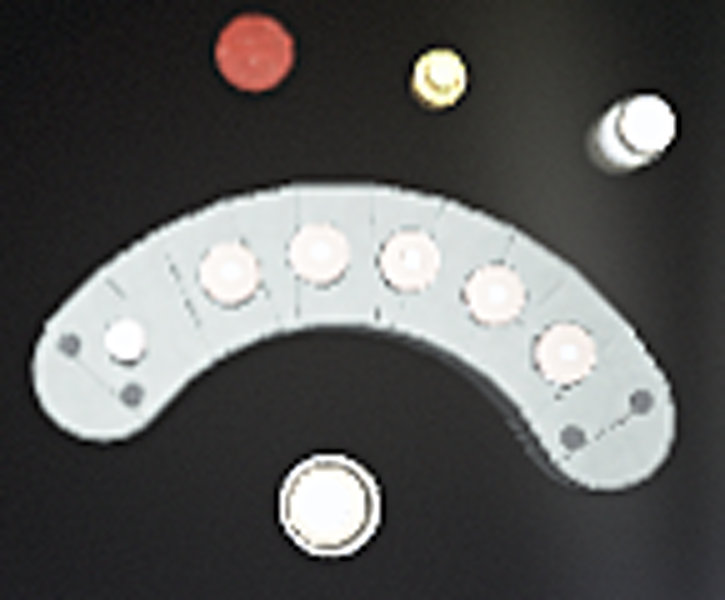

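View pics/crops.png

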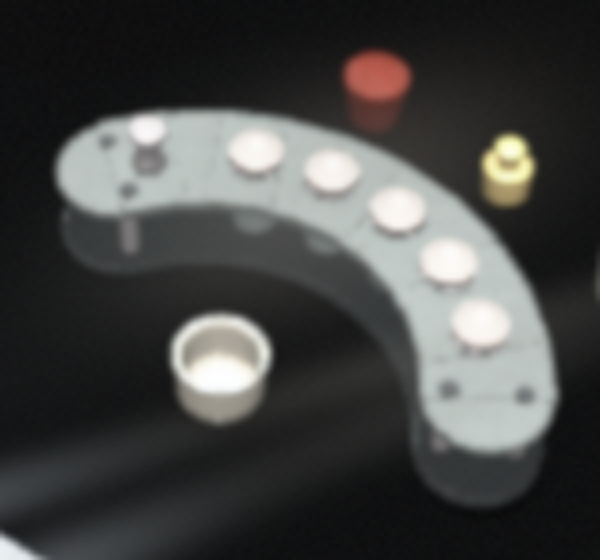

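In the enlarged top crop, the post is at (125,340) and the caps at (231,272), (319,252), (409,260), (495,294) and (565,353). In the scene crop, the post is at (147,130) and the caps at (257,151), (331,171), (398,209), (448,260) and (482,322). I'll fit the tray pose to both views.

```bash
cat > h.py <<'E'
import numpy as np,cv2,pickle
from scipy.spatial.transform import Rotation as R
from scipy.optimize import least_squares
def project(c,P):
    Rm=R.from_rotvec(c["orientation"]).as_matrix()
    p=(np.asarray(P)-c["position"])@Rm*[1,-1,-1]
    K=np.array([[c["fx"],0,c["cx"]],[0,c["fy"],c["cy"]],[0,0,1.]])
    return cv2.projectPoints(p.reshape(-1,1,3),np.zeros(3),np.zeros(3),K,np.array(c["dist_coeffs"],float))[0].reshape(-1,2)
def onplane(c,uv,z):
    return least_squares(lambda q:(project(c,[[q[0],q[1],z]])-uv).ravel(),[.4,0]).x
dth=2*np.arcsin(.0365/.24)
ths=np.r_[-2*dth-.05/.12,np.arange(-2,3)*dth]
hs=np.r_[.067,[.058]*5]
def model(t):
    L=np.c_[.12*np.sin(ths),.12*np.cos(ths)-.12]
    c,s=np.cos(t[2]),np.sin(t[2])
    return np.c_[L@np.array([[c,s],[-s,c]])+t[:2],hs]
E
python3 - <<'E'
from h import *
T=pickle.load(open("top.pkl","rb"));S=pickle.load(open("scene.pkl","rb"))
a=(np.array([(125,340),(231,272),(319,252),(409,260),(495,294),(565,353)])+.5)/5-.5+[245,170]
b=(np.array([(147,130),(257,151),(331,171),(398,209),(448,260),(482,322)])+.5)/4-.5+[200,190]
for n,cs in(("T",[(T,a)]),("S",[(S,b)]),("both",[(T,a),(S,b)])):
    r=least_squares(lambda t:np.concatenate([(project(c,model(t))-u).ravel() for c,u in cs]),[.4,-.05,-1.5])
    print(n,r.x.round(4),np.abs(r.fun).max().round(2)); 
    if n!="S":print(model(r.x).round(4))
print([onplane(T,u,.056).round(4) for u in a])
for n,uv,z in(("stop",(255,52),.028),("wt",(440,75),.031),("vial",(648,124),.059),("cruc",(330,505),.03)):
    print(n,onplane(T,(np.array(uv)+.5)/5-.5+[245,170],z).round(3))
d=T["depth"]; Rm=R.from_rotvec(T["orientation"]).as_matrix()
K=np.array([[T["fx"],0,T["cx"]],[0,T["fy"],T["cy"]],[0,0,1.]])
for u in a:
    x,y=cv2.undistortPoints(u.reshape(1,1,2),K,np.array(T["dist_coeffs"]))[0,0]
    z=d[int(round(u[1])),int(round(u[0]))]; print((Rm@np.array([x*z,-y*z,-z])+T["position"]).round(4))
print(R.from_rotvec([-0.86396299,1.39389615,0.86328087]).as_matrix().round(3))
E
```

```text
T [ 0.5056 -0.0953 -1.805 ] 0.42
[[ 0.473   0.0181  0.067 ]
 [ 0.5004 -0.0233  0.058 ]
 [ 0.5085 -0.0589  0.058 ]
 [ 0.5056 -0.0953  0.058 ]
 [ 0.4918 -0.1291  0.058 ]
 [ 0.4685 -0.1572  0.058 ]]
S [ 0.4998 -0.0971 -1.8161] 0.84
both [ 0.5031 -0.0959 -1.8112] 2.01
[[ 0.4712  0.0176  0.067 ]
 [ 0.4984 -0.0239  0.058 ]
 [ 0.5063 -0.0596  0.058 ]
 [ 0.5031 -0.0959  0.058 ]
 [ 0.4891 -0.1296  0.058 ]
 [ 0.4656 -0.1576  0.058 ]]
[array([0.4736, 0.0177]), array([ 0.5007, -0.0242]), array([ 0.5088, -0.0593]), array([ 0.5056, -0.0951]), array([ 0.4921, -0.1292]), array([ 0.4686, -0.1568])]
stop [ 0.595 -0.036]
wt [ 0.585 -0.112]
vial [ 0.56  -0.192]
cruc [ 0.409 -0.065]
[0.4729 0.0176 0.0665]
[ 0.5008 -0.0243  0.0551]
[ 0.5084 -0.059   0.0594]
[ 0.5055 -0.095   0.0571]
[ 0.4921 -0.1292  0.0561]
[ 0.4685 -0.1565  0.0574]
[[-0.001 -0.896  0.445]
 [-0.001  0.445  0.896]
 [-1.     0.    -0.001]]
```

Camera fits agree to about 5 mm. I'll move over the tray with the jaws shut and refine the pose with the wrist camera.

Emit:
{"op": "carry_out", "data": {
  "steps": [
    {"translation":[0,-3.8,-2.7],"twist":[0,0,0]},
    {"translation":[0,-3.8,-2.7],"twist":[0,0,0]},
    {"translation":[0,-3.8,-2.7],"twist":[0,0,0]},
    {"translation":[0,-3.8,-2.7],"twist":[0,0,0]},
    {"translation":[0,-3.8,-2.7],"twist":[0,0,0]},
    {"translation":[0,-3.8,-2.7],"twist":[0,0,0]},
    {"translation":[0,-3.8,-2.7],"twist":[0,0,0]},
    {"translation":[0,-3.8,-2.7],"twist":[0,0,0]},
    {"translation":[0,-3.8,-2.7],"twist":[0,0,0]},
    {"translation":[0,-3.8,-2.7],"twist":[0,0,0]},
    {"translation":[0,-3.8,-2.7],"twist":[0,0,0]},
    {"translation":[0,-3.8,-2.7],"twist":[0,0,0]}
  ],
  "claw": 0,
  "force": 40
}}

```text
time_s: 1.3
ee_pos: [0.5039, -0.0382, 0.2281]
tool_rot: [-0.87, 1.394, 0.872]
wrist_force: [1.4, 1.2, 0.6]
gripper_width: -0.0001
```

Run:
```python
from workcell import observe, vision
from h import *
o=observe();print(o["time_s"],o["ee_pos"],R.from_rotvec(o["tool_rot"]).as_matrix().round(4),o["gripper_width"],o["wrist_force"])
c=vision.capture("wrist"); pickle.dump(c,open("w.pkl","wb"))
print(c["position"],c["orientation"],c["fx"])
cv2.imwrite("pics/w1.png",cv2.resize(c["image"][:,:,::-1],(768,576),interpolation=cv2.INTER_CUBIC))
```

```text
1.3 [ 0.50389428 -0.03822795  0.22814199] [[-0.0043 -0.8996  0.4367]
 [-0.0011  0.4367  0.8996]
 [-1.      0.0034 -0.0029]] -0.00010412886437739994 [1.3831439  1.22125963 0.6211779 ]
[ 0.44119307 -0.00595142  0.36996468] [-0.25347242 -0.15415083  1.11139293] 341.7530308215628
```

View pics/w1.png

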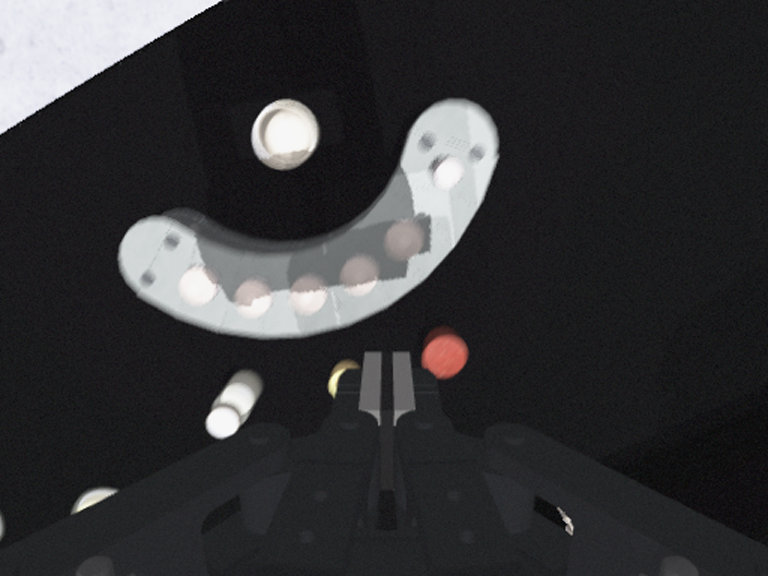

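The wrist view shows the post at (447,172) and caps 1 to 5 at (404,238), (360,273), (309,293), (252,297) and (198,285), at 1.5x scale. The fingertips at (387,352) look about 16 mm across the jaw direction.

Run:
```python
from h import *
W=pickle.load(open("w.pkl","rb"));T=pickle.load(open("top.pkl","rb"));S=pickle.load(open("scene.pkl","rb"))
a=(np.array([(125,340),(231,272),(319,252),(409,260),(495,294),(565,353)])+.5)/5-.5+[245,170]
b=(np.array([(147,130),(257,151),(331,171),(398,209),(448,260),(482,322)])+.5)/4-.5+[200,190]
w=(np.array([(447,172),(404,238),(360,273),(309,293),(252,297),(198,285)])+.5)/1.5-.5
import h; h.hs[1:]=.056
for n,cs in(("W",[(W,w)]),("T",[(T,a)]),("TW",[(W,w),(T,a)]),("all",[(T,a),(S,b),(W,w)])):
    r=least_squares(lambda t:np.concatenate([(project(c,model(t))-u).ravel() for c,u in cs]),[.4,-.05,-1.5])
    print(n,r.x.round(4),np.abs(r.fun).max().round(2))
    print(model(r.x)[:,:2].round(4).tolist())
print("tcp proj",project(W,[[.5039,-.0382,.2281]])*1.5)
d=W["depth"]; Rm=R.from_rotvec(W["orientation"]).as_matrix()
for u in (w,):
  for p in u:
    K=np.array([[W["fx"],0,W["cx"]],[0,W["fy"],W["cy"]],[0,0,1.]])
    x,y=cv2.undistortPoints(p.reshape(1,1,2),K,np.array(W["dist_coeffs"]))[0,0]
    i,j=int(round(p[1])),int(round(p[0])); z=np.median(d[i-1:i+2,j-1:j+2]); print((Rm@np.array([x*z,-y*z,-z])+W["position"]).round(4))
```

```text
W [ 0.5047 -0.0946 -1.8004] 1.94
[[0.4716, 0.0186], [0.4992, -0.0226], [0.5075, -0.0582], [0.5047, -0.0946], [0.4911, -0.1285], [0.4679, -0.1567]]
T [ 0.5057 -0.0955 -1.8045] 0.36
[[0.4731, 0.0178], [0.5006, -0.0235], [0.5087, -0.0591], [0.5057, -0.0955], [0.492, -0.1293], [0.4687, -0.1574]]
TW [ 0.5049 -0.0948 -1.8009] 1.75
[[0.4719, 0.0185], [0.4995, -0.0228], [0.5077, -0.0584], [0.5049, -0.0948], [0.4913, -0.1286], [0.4681, -0.1568]]
all [ 0.5044 -0.0949 -1.8027] 1.8
[[0.4716, 0.0183], [0.4991, -0.023], [0.5073, -0.0585], [0.5044, -0.0949], [0.4907, -0.1288], [0.4675, -0.1569]]
tcp proj [[382.81548822 379.41206649]]
[0.4726 0.0166 0.0657]
[ 0.4985 -0.0231  0.0571]
[ 0.5066 -0.0577  0.057 ]
[ 0.5043 -0.0931  0.0567]
[ 0.4905 -0.1274  0.057 ]
[ 0.4683 -0.1548  0.0573]
```

Top and wrist views agree to about 1.2 mm, so I'll use their joint fit. First I'll turn the jaw axis along the row at cap 1.

Emit:
{"op": "carry_out", "data": {
  "steps": [
    {"translation":[0,0,0],"twist":[-0.139,0,0]},
    {"translation":[0,0,0],"twist":[-0.139,0,0]},
    {"translation":[0,0,0],"twist":[-0.139,0,0]},
    {"translation":[0,0,0],"twist":[-0.139,0,0]},
    {"translation":[0,0,0],"twist":[-0.139,0,0]},
    {"translation":[0,0,0],"twist":[-0.139,0,0]},
    {"translation":[0,0,0],"twist":[0,0,0]}
  ]
}}

```text
time_s: 2.05
ee_pos: [0.506, -0.0469, 0.2243]
tool_rot: [-1.496, 0.997, 1.509]
wrist_force: [-0.6, 0.5, -0.5]
gripper_width: 0.0002
```

```bash
cat > nav.py <<'E'
import sys
from workcell import observe
from h import *
# nav.py theta_in_cap_units(1..5) z : total tool-frame shift (cm) and twist to vertical, jaw z along the row
def rel(k,z,o):
    M=R.from_rotvec(o["tool_rot"]).as_matrix()
    th=(k-3)*dth; yaw=-1.8009
    c,s=np.cos(yaw),np.sin(yaw); Rz=np.array([[c,-s],[s,c]])
    p=np.r_[Rz@[.12*np.sin(th),.12*np.cos(th)-.12]+[.5049,-.0948],z]
    t=yaw-th+np.pi; zz=np.array([np.cos(t),np.sin(t),0]); xx=np.array([0,0,-1.])
    G=np.c_[xx,np.cross(zz,xx),zz]
    return p,M.T@(p-o["ee_pos"])*100,R.from_matrix(M.T@G).as_rotvec()
o=observe()
print(o["time_s"],o["ee_pos"].round(4),"F",o["wrist_force"].round(2))
for a in sys.argv[1:]:
    k,z=map(float,a.split(","))
    p,d,w=rel(k,z,o); print(a,p.round(4),"cm",d.round(3),"tw",w.round(3))
E
python3 nav.py 1,.1 1,.064
```

```text
2.05 [ 0.506  -0.0469  0.2243] F [-0.59  0.46 -0.48]
1,.1 [ 0.4995 -0.0229  0.1   ] cm [12.434 -0.468  2.439] tw [ 0.024  0.002 -0.01 ]
1,.064 [ 0.4995 -0.0229  0.064 ] cm [16.034 -0.503  2.431] tw [ 0.024  0.002 -0.01 ]
```

Emit:
{"op": "carry_out", "data": {
  "steps": [
    {"translation":[3.2,-0.12,0.62],"twist":[0.024,0.002,-0.01]},
    {"translation":[3.2,-0.12,0.62],"twist":[0,0,0]},
    {"translation":[3.2,-0.12,0.62],"twist":[0,0,0]},
    {"translation":[3.2,-0.12,0.62],"twist":[0,0,0]},
    {"translation":[0,0,0],"twist":[0,0,0]}
  ]
}}

```text
time_s: 2.55
ee_pos: [0.501, -0.0214, 0.0926]
tool_rot: [-1.47, 1.016, 1.466]
wrist_force: [-0.3, -1.1, -0.2]
gripper_width: 0.0001
```

```bash
python3 nav.py 1,.1 1,.062
```

```text
2.55 [ 0.501  -0.0214  0.0926] F [-0.26 -1.09 -0.2 ]
1,.1 [ 0.4995 -0.0229  0.1   ] cm [-0.737  0.193 -0.08 ] tw [-0.022 -0.001  0.002]
1,.062 [ 0.4995 -0.0229  0.062 ] cm [ 3.063  0.201 -0.075] tw [-0.022 -0.001  0.002]
```

Emit:
{"op": "carry_out", "data": {
  "steps": [
    {"translation":[1.2,0.1,-0.04],"twist":[-0.022,0,0]},
    {"translation":[0.8,0.1,-0.04],"twist":[0,0,0]},
    {"translation":[0.4,0,0],"twist":[0,0,0]},
    {"translation":[0,0,0],"twist":[0,0,0]},
    {"translation":[0,0,0],"twist":[0,0,0]}
  ]
}}

```text
time_s: 3.05
ee_pos: [0.5018, -0.0245, 0.0709]
tool_rot: [-1.488, 1.004, 1.473]
wrist_force: [0.0, -0.1, -0.5]
gripper_width: -0.0002
```

```bash
python3 nav.py 1,.062 1,.0535
python3 - <<'E'
from workcell import vision
from h import *
c=vision.capture("wrist")
cv2.imwrite("pics/w2.png",cv2.resize(c["image"][:,:,::-1],(768,576),interpolation=cv2.INTER_CUBIC))
E
```

```text
3.05 [ 0.5018 -0.0245  0.0709] F [ 0.01 -0.09 -0.54]
1,.062 [ 0.4995 -0.0229  0.062 ] cm [0.885 0.166 0.244] tw [-0.003 -0.005  0.007]
1,.0535 [ 0.4995 -0.0229  0.0535] cm [1.735 0.172 0.248] tw [-0.003 -0.005  0.007]
```

View pics/w2.png

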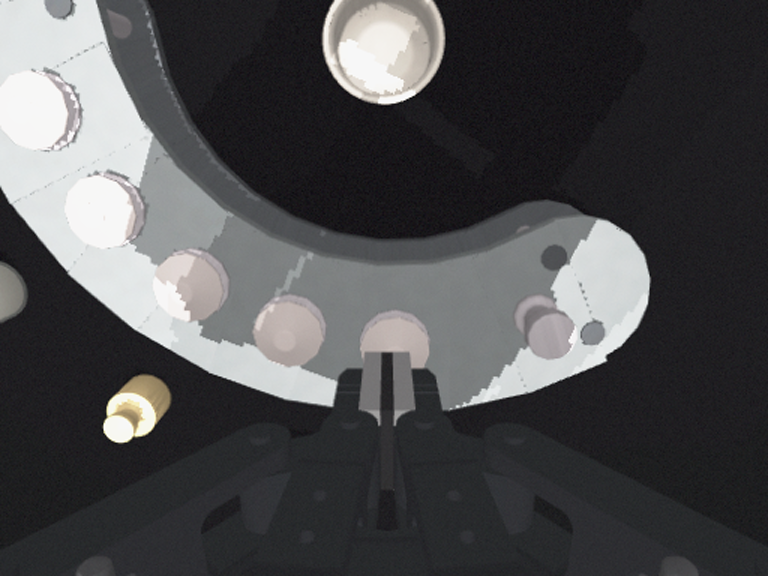

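The tips at column 387 sit over cap 1 at (395,343), matching the 2 mm offset that the numbers give. I'll correct that and press cap 1 slowly.

Emit:
{"op": "carry_out", "data": {
  "steps": [
    {"translation":[0.3,0.16,0.24],"twist":[0,0,0]},
    {"translation":[0.3,0,0],"twist":[0,0,0]},
    {"translation":[0.2,0,0],"twist":[0,0,0]},
    {"translation":[0,0,0],"twist":[0,0,0]},
    {"translation":[0,0,0],"twist":[0,0,0]}
  ]
}}

```text
time_s: 3.6
ee_pos: [0.4998, -0.0228, 0.0631]
tool_rot: [-1.489, 1.003, 1.472]
wrist_force: [0.2, -0.7, 0.5]
gripper_width: -0.0002
```

```bash
python3 nav.py 1,.0535
```

```text
3.6 [ 0.4998 -0.0228  0.0631] F [ 0.2  -0.67  0.54]
1,.0535 [ 0.4995 -0.0229  0.0535] cm [0.955 0.042 0.012] tw [-0.003 -0.006  0.008]
```

Emit:
{"op": "carry_out", "data": {
  "steps": [
    {"translation":[0.3,0.03,0],"twist":[0,0,0]},
    {"translation":[0.25,0,0],"twist":[0,0,0]},
    {"translation":[0.2,0,0],"twist":[0,0,0]},
    {"translation":[0,0,0],"twist":[0,0,0]}
  ]
}}

```text
time_s: 4.0
ee_pos: [0.4997, -0.023, 0.0551]
tool_rot: [-1.49, 1.003, 1.471]
wrist_force: [-0.4, -0.2, 0.3]
gripper_width: 0.0001
```

```bash
python3 nav.py 1,.0535
```

```text
4.0 [ 0.4997 -0.023   0.0551] F [-0.35 -0.18  0.3 ]
1,.0535 [ 0.4995 -0.0229  0.0535] cm [0.165 0.022 0.023] tw [-0.003 -0.007  0.009]
```

Emit:
{"op": "carry_out", "data": {
  "steps": [
    {"translation":[0.12,0,0],"twist":[0,0,0]},
    {"translation":[0,0,0],"twist":[0,0,0]}
  ]
}}

```text
time_s: 4.2
ee_pos: [0.4998, -0.023, 0.0539]
tool_rot: [-1.49, 1.003, 1.471]
wrist_force: [0.4, 0.0, 0.2]
gripper_width: 0.0003
```

```bash
python3 nav.py 1,.0535
python3 - <<'E'
from workcell import vision
from h import *
c=vision.capture("wrist")
cv2.imwrite("pics/w3.png",cv2.resize(c["image"][150:300,150:350,::-1],None,fx=4,fy=4,interpolation=cv2.INTER_CUBIC))
E
```

```text
4.2 [ 0.4998 -0.023   0.0539] F [0.45 0.03 0.21]
1,.0535 [ 0.4995 -0.0229  0.0535] cm [0.042 0.024 0.025] tw [-0.003 -0.007  0.009]
```

View pics/w3.png

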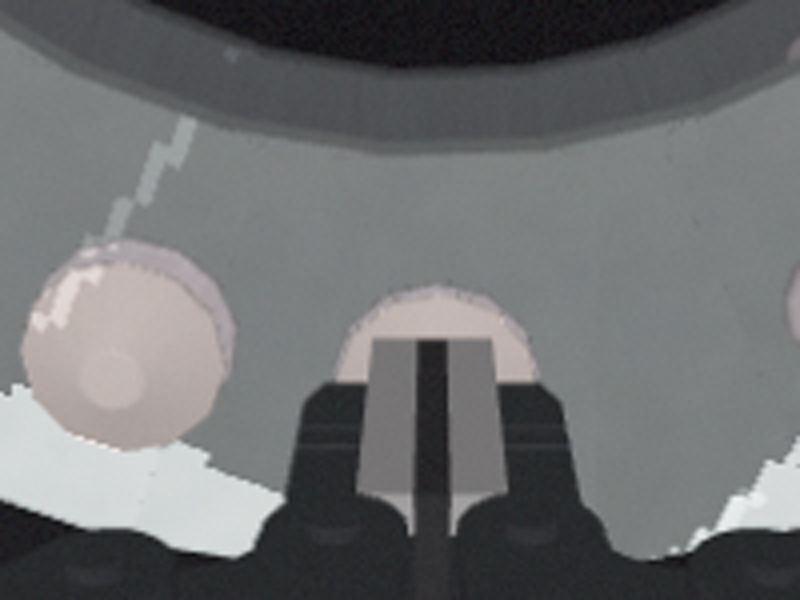

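Cap 1 is visibly lower than cap 2: its rim band at (437,295) is much thinner. I'll press slightly further to feel the stop.

Emit:
{"op": "carry_out", "data": {
  "steps": [
    {"translation":[0.1,0,0],"twist":[0,0,0]}
  ]
}}

```text
time_s: 4.35
ee_pos: [0.4999, -0.023, 0.0532]
tool_rot: [-1.49, 1.003, 1.471]
wrist_force: [-2.7, 0.7, 13.0]
gripper_width: 0.0
```

Emit:
{"op": "carry_out", "data": {
  "steps": [
    {"translation":[0.05,0,0],"twist":[0,0,0]}
  ]
}}

```text
time_s: 4.45
ee_pos: [0.5, -0.023, 0.0533]
tool_rot: [-1.49, 1.003, 1.471]
wrist_force: [-4.4, 0.6, 10.4]
gripper_width: -0.0001
```

```bash
python3 nav.py 1,.0535 1.5,.0535 2,.0535
```

```text
4.45 [ 0.5    -0.023   0.0533] F [-4.45  0.64 10.43]
1,.0535 [ 0.4995 -0.0229  0.0535] cm [-0.025  0.04   0.037] tw [-0.003 -0.007  0.009]
1.5,.0535 [ 0.505  -0.0403  0.0535] cm [-0.013  0.174 -1.789] tw [ 0.149 -0.006  0.009]
2,.0535 [ 0.5077 -0.0584  0.0535] cm [-0.005  0.583 -3.573] tw [ 0.302 -0.006  0.01 ]
```

The stop is felt at z = 53.3 mm with about 10 N, so cap 1 is home. I'll ease up to about 54 mm and slide along the arc towards cap 2.

Emit:
{"op": "carry_out", "data": {
  "steps": [
    {"translation":[-0.07,0.03,0],"twist":[0,-0.006,0.009]},
    {"translation":[0,0.01,-0.3],"twist":[0.025,0,0]},
    {"translation":[0,0,-0.3],"twist":[0.025,0,0]},
    {"translation":[0,0,-0.3],"twist":[0.025,0,0]},
    {"translation":[0,0,-0.3],"twist":[0.025,0,0]},
    {"translation":[0,0,-0.3],"twist":[0.025,0,0]}
  ]
}}

```text
time_s: 5.05
ee_pos: [0.5047, -0.0385, 0.0536]
tool_rot: [-1.386, 1.086, 1.385]
wrist_force: [-0.3, 0.5, 0.3]
gripper_width: -0.0
```

```bash
python3 nav.py 1.5,.0538 2,.0538
```

```text
5.05 [ 0.5047 -0.0385  0.0536] F [-0.33  0.49  0.32]
1.5,.0538 [ 0.505  -0.0403  0.0538] cm [-0.015  0.016 -0.182] tw [ 0.014 -0.001 -0.   ]
2,.0538 [ 0.5077 -0.0584  0.0538] cm [-0.014  0.181 -2.005] tw [ 0.167 -0.001 -0.   ]
```

Emit:
{"op": "carry_out", "data": {
  "steps": [
    {"translation":[-0.01,0.01,-0.29],"twist":[0.024,0,0]},
    {"translation":[0,0,-0.29],"twist":[0.024,0,0]},
    {"translation":[0,0,-0.29],"twist":[0.024,0,0]},
    {"translation":[0,0,-0.29],"twist":[0.024,0,0]},
    {"translation":[0,0,-0.29],"twist":[0.024,0,0]},
    {"translation":[0,0,-0.29],"twist":[0.024,0,0]},
    {"translation":[0,0,-0.29],"twist":[0.024,0,0]}
  ]
}}

```text
time_s: 5.75
ee_pos: [0.5083, -0.0601, 0.0541]
tool_rot: [-1.253, 1.181, 1.252]
wrist_force: [0.2, 1.0, 1.0]
gripper_width: 0.0
```

```bash
python3 nav.py 2,.0535 3,.0538
```

```text
5.75 [ 0.5083 -0.0601  0.0541] F [0.16 1.01 1.04]
2,.0535 [ 0.5077 -0.0584  0.0535] cm [0.056 0.051 0.171] tw [-0.017 -0.     0.   ]
3,.0538 [ 0.5049 -0.0948  0.0538] cm [ 0.027  0.545 -3.445] tw [ 0.289 -0.     0.   ]
```

At z = 54.1 mm cap 2 should be nearly home. I'll press lightly to feel its stop.

Emit:
{"op": "carry_out", "data": {
  "steps": [
    {"translation":[0.09,0.05,0.1],"twist":[0,0,0]},
    {"translation":[0.05,0,0],"twist":[0,0,0]}
  ]
}}

```text
time_s: 5.95
ee_pos: [0.5083, -0.0602, 0.0533]
tool_rot: [-1.253, 1.182, 1.248]
wrist_force: [-2.5, 1.9, 8.9]
gripper_width: -0.0
```

```bash
python3 nav.py 2,.0535 3,.0538
```

```text
5.95 [ 0.5083 -0.0602  0.0533] F [-2.55  1.86  8.88]
2,.0535 [ 0.5077 -0.0584  0.0535] cm [-0.019  0.052  0.179] tw [-0.019 -0.002  0.002]
3,.0538 [ 0.5049 -0.0948  0.0538] cm [-0.044  0.54  -3.438] tw [ 0.287 -0.002  0.002]
```

Emit:
{"op": "carry_out", "data": {
  "steps": [
    {"translation":[-0.07,0.04,0],"twist":[0,0,0]},
    {"translation":[0,0.01,-0.3],"twist":[0.026,0,0]},
    {"translation":[0,0,-0.3],"twist":[0.026,0,0]},
    {"translation":[0,0,-0.3],"twist":[0.026,0,0]},
    {"translation":[0,0,-0.3],"twist":[0.026,0,0]},
    {"translation":[0,0,-0.3],"twist":[0.026,0,0]}
  ]
}}

```text
time_s: 6.55
ee_pos: [0.5072, -0.0761, 0.0533]
tool_rot: [-1.149, 1.248, 1.146]
wrist_force: [-0.2, -0.2, 0.5]
gripper_width: 0.0002
```

```bash
python3 nav.py 3,.0537
```

```text
6.55 [ 0.5072 -0.0761  0.0533] F [-0.23 -0.15  0.46]
3,.0537 [ 0.5049 -0.0948  0.0537] cm [-0.037  0.077 -1.88 ] tw [ 0.146 -0.001  0.001]
```

Emit:
{"op": "carry_out", "data": {
  "steps": [
    {"translation":[-0.04,-0.02,-0.28],"twist":[0.024,0,0]},
    {"translation":[0,-0.02,-0.28],"twist":[0.024,0,0]},
    {"translation":[0,-0.02,-0.28],"twist":[0.024,0,0]},
    {"translation":[0,0,-0.28],"twist":[0.024,0,0]},
    {"translation":[0,0,-0.28],"twist":[0.024,0,0]},
    {"translation":[0,0,-0.28],"twist":[0.024,0,0]}
  ]
}}

```text
time_s: 7.15
ee_pos: [0.5056, -0.094, 0.0543]
tool_rot: [-1.032, 1.313, 1.028]
wrist_force: [-1.0, 0.4, 1.4]
gripper_width: -0.0002
```

Emit:
{"op": "carry_out", "data": {
  "steps": [
    {"translation":[0.07,0,0],"twist":[0,0,0]},
    {"translation":[0.05,0,0],"twist":[0,0,0]}
  ]
}}

```text
time_s: 7.35
ee_pos: [0.5057, -0.0946, 0.0533]
tool_rot: [-1.031, 1.314, 1.026]
wrist_force: [-1.7, 3.5, 8.7]
gripper_width: 0.0
```

```bash
python3 nav.py 3,.0537 4,.0537
```

```text
7.35 [ 0.5057 -0.0946  0.0533] F [-1.66  3.48  8.65]
3,.0537 [ 0.5049 -0.0948  0.0537] cm [-0.037  0.071 -0.034] tw [-0.013 -0.001  0.003]
4,.0537 [ 0.4913 -0.1287  0.0537] cm [-0.034  0.58  -3.648] tw [ 0.293 -0.001  0.003]
```

Cap 3 has hit its stop with about 9 N. I'll go on to cap 4.

Emit:
{"op": "carry_out", "data": {
  "steps": [
    {"translation":[-0.07,0.04,0],"twist":[0,0,0]},
    {"translation":[0,0.01,-0.31],"twist":[0.026,0,0]},
    {"translation":[0,0,-0.31],"twist":[0.026,0,0]},
    {"translation":[0,0,-0.31],"twist":[0.026,0,0]},
    {"translation":[0,0,-0.31],"twist":[0.026,0,0]},
    {"translation":[0,0,-0.31],"twist":[0.026,0,0]}
  ]
}}

```text
time_s: 7.95
ee_pos: [0.4997, -0.1104, 0.0533]
tool_rot: [-0.924, 1.367, 0.921]
wrist_force: [0.6, 0.3, -0.5]
gripper_width: -0.0002
```

```bash
python3 nav.py 4,.0537
```

```text
7.95 [ 0.4997 -0.1104  0.0533] F [ 0.57  0.27 -0.5 ]
4,.0537 [ 0.4913 -0.1287  0.0537] cm [-0.039  0.104 -2.006] tw [ 0.153 -0.001  0.001]
```

Emit:
{"op": "carry_out", "data": {
  "steps": [
    {"translation":[-0.03,-0.02,-0.29],"twist":[0.024,0,0]},
    {"translation":[0,-0.02,-0.29],"twist":[0.024,0,0]},
    {"translation":[0,-0.01,-0.29],"twist":[0.024,0,0]},
    {"translation":[0,0,-0.29],"twist":[0.024,0,0]},
    {"translation":[0,0,-0.29],"twist":[0.024,0,0]},
    {"translation":[0,0,-0.29],"twist":[0.024,0,0]}
  ]
}}

```text
time_s: 8.55
ee_pos: [0.4928, -0.1276, 0.0543]
tool_rot: [-0.805, 1.416, 0.8]
wrist_force: [-0.1, 1.0, 0.8]
gripper_width: -0.0002
```

Emit:
{"op": "carry_out", "data": {
  "steps": [
    {"translation":[0.07,0,-0.05],"twist":[0,0,0]},
    {"translation":[0.05,0,0],"twist":[0,0,0]}
  ]
}}

```text
time_s: 8.75
ee_pos: [0.4924, -0.1285, 0.0534]
tool_rot: [-0.804, 1.416, 0.799]
wrist_force: [-1.4, 2.0, 8.1]
gripper_width: -0.0001
```

```bash
python3 nav.py 4,.0537 5,.0537
```

```text
8.75 [ 0.4924 -0.1285  0.0534] F [-1.4   1.96  8.1 ]
4,.0537 [ 0.4913 -0.1287  0.0537] cm [-0.035  0.091 -0.068] tw [-0.006 -0.     0.004]
5,.0537 [ 0.4681 -0.1569  0.0537] cm [-0.037  0.623 -3.679] tw [0.299 0.001 0.003]
```

Cap 4 is home too. Cap 5 is next.

Emit:
{"op": "carry_out", "data": {
  "steps": [
    {"translation":[-0.07,0.05,0],"twist":[0,0,0]},
    {"translation":[0,0.02,-0.31],"twist":[0.026,0,0]},
    {"translation":[0,0,-0.31],"twist":[0.026,0,0]},
    {"translation":[0,0,-0.31],"twist":[0.026,0,0]},
    {"translation":[0,0,-0.31],"twist":[0.026,0,0]},
    {"translation":[0,0,-0.31],"twist":[0.026,0,0]}
  ]
}}

```text
time_s: 9.35
ee_pos: [0.4817, -0.1419, 0.0532]
tool_rot: [-0.696, 1.457, 0.692]
wrist_force: [0.5, 0.9, 0.3]
gripper_width: -0.0003
```

```bash
python3 nav.py 5,.0537
```

```text
9.35 [ 0.4817 -0.1419  0.0532] F [0.47 0.94 0.3 ]
5,.0537 [ 0.4681 -0.1569  0.0537] cm [-0.045  0.113 -2.022] tw [ 0.159 -0.001  0.002]
```

Emit:
{"op": "carry_out", "data": {
  "steps": [
    {"translation":[-0.03,-0.02,-0.29],"twist":[0.025,0,0]},
    {"translation":[0,-0.02,-0.29],"twist":[0.025,0,0]},
    {"translation":[0,-0.01,-0.29],"twist":[0.025,0,0]},
    {"translation":[0,0,-0.29],"twist":[0.025,0,0]},
    {"translation":[0,0,-0.29],"twist":[0.025,0,0]},
    {"translation":[0,0,-0.29],"twist":[0.025,0,0]}
  ]
}}

```text
time_s: 9.95
ee_pos: [0.4702, -0.1561, 0.0543]
tool_rot: [-0.569, 1.493, 0.564]
wrist_force: [0.6, 1.5, 2.5]
gripper_width: -0.0001
```

Emit:
{"op": "carry_out", "data": {
  "steps": [
    {"translation":[0.07,0,-0.05],"twist":[0,0,0]},
    {"translation":[0.05,0,0],"twist":[0,0,0]}
  ]
}}

```text
time_s: 10.15
ee_pos: [0.4696, -0.1569, 0.0533]
tool_rot: [-0.568, 1.493, 0.563]
wrist_force: [-0.4, 2.9, 8.7]
gripper_width: -0.0003
```

```bash
python3 nav.py 5,.0537
```

```text
10.15 [ 0.4696 -0.1569  0.0533] F [-0.41  2.88  8.66]
5,.0537 [ 0.4681 -0.1569  0.0537] cm [-0.036  0.1   -0.11 ] tw [-0.007  0.001  0.004]
```

Cap 5 is home. I'll lift away, then check.

Emit:
{"op": "carry_out", "data": {
  "steps": [
    {"translation":[-0.5,0,0],"twist":[0,0,0]},
    {"translation":[-2,0,0],"twist":[0,0,0]},
    {"translation":[-3,0,0],"twist":[0,0,0]},
    {"translation":[-3,0,0],"twist":[0,0,0]},
    {"translation":[-3,0,0],"twist":[0,0,0]},
    {"translation":[-2,0,0],"twist":[0,0,0]},
    {"translation":[0,0,0],"twist":[0,0,0]},
    {"translation":[0,0,0],"twist":[0,0,0]}
  ]
}}

```text
time_s: 10.95
ee_pos: [0.4669, -0.1559, 0.192]
tool_rot: [-0.567, 1.499, 0.569]
wrist_force: [0.1, 1.1, -0.5]
gripper_width: -0.0002
```

```bash
python3 nav.py
python3 - <<'E'
from workcell import vision
from h import *
c=vision.capture("scene")
a=c["image"][190:330,200:350,::-1]
b=pickle.load(open("scene.pkl","rb"))["image"][190:330,200:350,::-1]
w=vision.capture("wrist")["image"][:,:,::-1]
cv2.imwrite("pics/f1.png",np.hstack([cv2.resize(x,(400,373),interpolation=cv2.INTER_CUBIC) for x in (b,a)]))
cv2.imwrite("pics/f2.png",cv2.resize(w,(768,576),interpolation=cv2.INTER_CUBIC))
E
```

```text
10.95 [ 0.4669 -0.1559  0.192 ] F [ 0.07  1.11 -0.5 ]
```

View pics/f1.png

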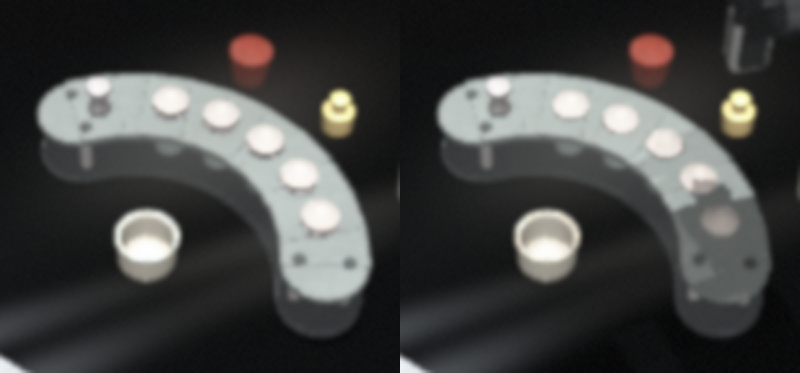

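View pics/f2.png

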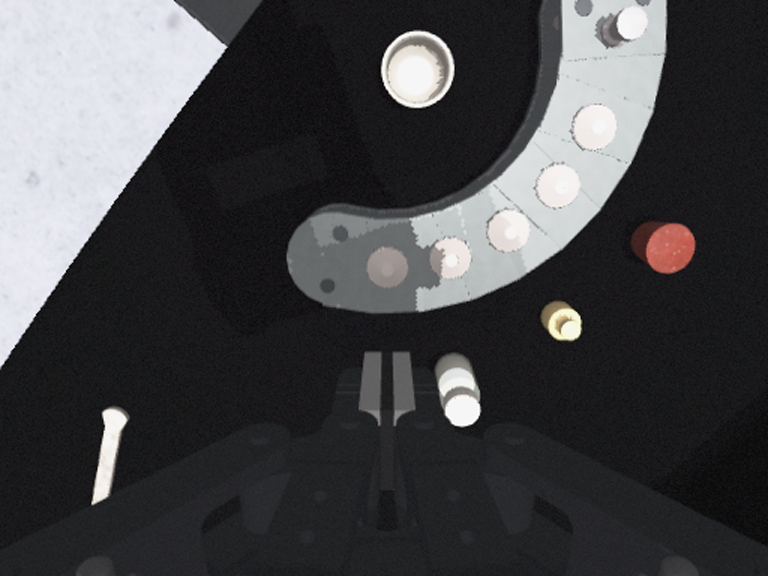

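The before/after pair shows all five caps lower by a similar amount; cap 1, for example, moved from row 100 to row 104. The tray, crucible, weight and stopper are at the same pixels as before. The vial stands upright at (460,400) in the wrist view and the gripper is clear of everything, so I'm handing in.

```bash
python3 -c "
from workcell import close_job
print(close_job())"
```

```text
the job is handed in; nothing more can be done
None
```

I pressed all five caps down to their stops, in order from the post end, and handed the job in at about 11 s of the 42 s allowed; no verdict was reported.

- **Method:** I found the tray from the top and wrist cameras and shut the fingers. I came down on cap 1, then slid along the arc at about 54 mm height, with a light extra press on each cap.
- **Caps:** Each cap came to a firm stop at a tip height of 53.3–53.4 mm (nominal home is 53.5 mm). The highest upward force I read was 8–13 N, well below the 45 N limit.
- **Final check:** After lifting clear, the wrist force was about 1 N. The before/after pictures show all five caps lower, and the tray, crucible, weight and stopper unmoved. The vial stands upright; I checked it in the wrist view only and did not measure its position again.
- **Disagreements:** The scene camera alone placed the tray about 5 mm from the other two views, so I left it out of the final fit. The fingertips ended up 1–2 mm off the estimated cap centres, which did not stop any cap seating.

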